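# Close a carat balance's draught shield and tare it

## Robot

A 6-joint arm with a two-finger parallel gripper is mounted at the origin on a cart in front of the work surface, level with it; the furniture and walls round the work are solid. World frame = base frame: x ahead of the robot, y to its left, z up, the work surface at z = 0. Lengths are in m, angles in rad, forces in N, time in s.
With the tool pointing down it reaches from about 0.325 to 0.9 m from the base axis. Payload 3.5 kg.
Tool frame: the origin (TCP) lies where the fingers leave the gripper's body, on its centre line; the fingertips stand 73 mm ahead of it and the grasp point (between the pads) lies 54 mm ahead of it (arm.tcp_to_grasp is the distance from the TCP to the grasp point, in m); z points along the fingers, y is the direction in which the jaws open and shut (so a half turn about z gives the same grasp; the last joint's range is limited). The gripper opens to 85 mm and grips with 20 to 120 N. Pads are 22 mm wide; open, the fingers measure 114 mm over their backs; the gripper's body (76 mm by 85 mm) begins 54 mm behind the grasp point. The pads swing forward as they close: fully open they stand 13 mm farther back than shut.
Start: joints at [1.091, 0.276, -0.026, 1.268, 0, 1.467], TCP at [0.23, 0.581, 0.304] pointing down, gripper open.
Joint ranges: [-3.12, 3.12], [-0.85, 1.88], [-1.08, 1.24], [-1.95, 2.15], [-1.57, 1.53], [-3.14, 3.14]. Speed limits (rad/s): [2.57, 2.57, 3.14, 3.14, 3.14, 3.14].

## Interface

Orientations are given as a rotation vector (axis times angle).
In Python, from station import arm gives the robot as it stands. The module is installed in compiled form; this text tells all that it offers.
- The arm moves only by the tool jog_arm, never from a script. Its argument "plan" is a list that holds one entry, the list of rows, each a list of 7 numbers: the shift along the tool's x, y, z in m, then the turn, a rotation vector about the tool's x, y, z in rad, then the gripper's target within -1 to 1 (fully open at 1, half-way at 0, shut at -1). In form: [[[x, y, z, rx, ry, rz, hand], ...]]. A call has exactly 8 rows; each row is the pose to reach, as a shift and turn from the pose measured when the call began, along the tool's axes at that moment; what a row does not reach only later rows make up. A row lasts 1/12 s, in which the tool goes at most 41.7 mm and 7.16 degrees, less where a joint would pass 70% of its speed; a pose out of reach is approached as far as the arm can. A call with a gripper value outside its range is refused whole. The fingers move at their own pace and stop on an object; "newtons" is the grip in N (left out, the last holds). Time passes only in rows, so rows that repeat a pose let the fingers close, or fill a call up. It gives the time, the measured TCP pose, the force and the opening at its end, in the units of the state.
- arm.read_state(): the state, without advancing time (a new reading comes with each control period).
- arm.get_image(name): name is "scene" or "top" or "wrist"; returns a dict with "image" (420x560x3 uint8, red, green, blue), "range_z" (420x560 float32, m along the optical axis (not along the pixel's ray), 0 where there is no reading), "fov_y" (degrees; the focal length in pixels is half the picture's height over the tangent of half this angle, whatever the lens; pixels are square), "cx", "cy" (the principal point, pixels), "rvec" (rotation vector, rad) and "tvec" (3), from world to camera coordinates, as OpenCV has them. Camera axes: x right, y down, z forward; pixel columns grow to the right and rows downward; lengths in m; the calibration is good to about 2 mm. A picture is of the moment at which its call begins.
- arm.hand_in(): hands the job in, once; it reports no verdict.
The state is a dict: "t": time; "qpos": joint angles; "qd": joint speeds; "effort": joint torques, N m; "ee_pos": TCP position; "eef_rot": TCP orientation; "wrist_force": force on the tool from outside, world axes, zero at the start; "ft_torque": the same for the moment, N m; "gripper_width": opening from 0.0 (shut) to 1.0 (fully open).
Only numpy, scipy, OpenCV 4.12 (cv2) and the standard library are available. Lean on these libraries where they do the work, as an engineer would, in place of code of your own. Each camera call takes 0.05 s, during which the arm holds its last target. There are 200 camera calls.

## Task

Get the carat balance ready for weighing stones: with your fingertips push the glass cover on top of its draught shield and the glass door on its right-hand side fully shut (each slides toward the front of the balance), then press the wide tare bar on the front panel all the way down and let it go, so that the empty dish on the pan is zeroed. Only push and press: nothing is to be picked up, the balance is not to be shoved from its place, the dish stays on the pan, and the small round power key beside the tare bar is not to be pressed. Leave the dish of stones and the other things lying around where they are.

Things in the scene. Friction and masses are not known exactly. Their poses are not given: they have to be found in the camera images.
- balance: grey carat balance, 140 (x) x 120 (y) x 42 mm, 3 kg, loose. Origin: centre of its underside; x points from its front panel to its back, y to its left. Panel at x -70 to -12, 35 to 43 mm high; behind it the glass shield, x -10 to 70, y -57 to 57, up to z 121 mm (135 at the cover's grip). A tall bench lamp stands to the robot's right, foot at world (0.36, -0.50): draw back before swinging past it
- top_cover (a joint): glass cover on top of the shield, 80 x 106 mm; how far it is slid open toward the back, in m: 0 shut (at its stop), 0.065 fully open. Slides along the balance's x axis with about 0.7 N of friction and stays where it is left
- cover_grip (a point): centre of the cover's dark upright grip, a block 10 (x) x 44 (y) x 17 mm high on the cover's front edge, moving with it; the glass surface lies 8 mm below this point, the grip's top 8.5 mm above. In the balance's frame: x -4 mm + joint value, y 0, z 126.5 mm
- side_door (a joint): glass door on the right (-y) side of the shield, 80 x 67 mm; how far it is slid open toward the back, in m: 0 shut (at its stop), 0.065 fully open. Slides along the balance's x axis with about 0.7 N of friction and stays where it is left
- door_grip (a point): centre of the door's dark upright grip, a block 10 (x) x 20 (y) x 46 mm high standing out from the glass at the door's front edge, moving with it; the glass face lies 10 mm to the +y side of this point, the grip's outer face 10 mm to the -y side, its top 23 mm above. In the balance's frame: x -4 mm + joint value, y -70, z 89 mm
- tare_top (a point): centre of the top of the tare bar, the wide key 16 x 35 mm at the right (-y) of the front panel; stands about 6 mm out of the panel. In the balance's frame at x -49, y -30, z 44 mm. (The round greenish bubble level behind it, beside the display, is no key)
- tare_key (a joint): tare bar: how far it is pressed down, in m: 0 up, 0.004 fully down; vertical travel, springs back by itself; needs about 1 N to start and 4 N to reach the bottom
- power_top (a point): centre of the top of the small round power key, 13 mm across, at the left (+y) of the front panel, at x -49, y +40, z 44 mm in the balance's frame; leave it alone
- power_key (a joint): power key: how far it is pressed down, in m (0 up, 0.004 down); must stay up
- pan (a point): centre of the top of the round steel pan, 56 mm across, inside the shield, at x +30, y 0, z 50 mm in the balance's frame
- weigh_dish: small shallow metal stone dish, 40 mm across and 9 mm high, loose on the pan inside the shield; origin at the centre of its underside, z up
- dish_stones: round brass dish with stones, 61 mm across and 10 mm high, on the bench to the left of the balance; origin at the centre of its underside
- tweezers_fine: steel tweezers, 129 x 18 x 8 mm, lying on the bench to the left; origin under the middle
- loupe: black eye loupe, 38 mm across and 32 mm high, on the bench to the left and farther back; origin at the centre of its underside
There are look-alikes about, which are no part of the job. There is more than one size of the weigh_dish; the job needs the smallest.

How it is judged:
On the way, in this order (a step that is already met when the one before it is completed fails the run):
1. the top cover and the side door are both shut (within 3 mm), in either order (value of joint each of top_cover, side_door below 0.003 m), for 0.1 s.
2. with both shut, the tare bar is pressed down (3 mm or more of its 4 mm) (all of step 1 and value of joint tare_key above 0.003 m), for 0.1 s.
At the end, for the whole second after the job is handed in: cover and door shut to within 3 mm, the tare bar pressed after that and up again, power key up, the balance within 12 mm of where it stood, the dish at rest and level on the pan within 10 mm of its centre (all of step 1 and value of joint each of tare_key, power_key below 0.001 m and distance of balance from where it was at the start of the episode below 0.012 m and linear speed of each of balance, weigh_dish below 0.01 m/s and distance between weigh_dish and pan below 0.01 m and angle between weigh_dish's own z axis and vertical below 0.15 rad); the robot touches nothing.
It fails at once if the balance is shoved or lifted more than 12 mm from its place (distance of balance from where it was at the start of the episode above 0.012 m).
It fails at once if the power key is pressed (value of joint power_key above 0.002 m).
It fails at once if the weighing dish is moved off the pan's centre, lifted or tipped (distance between weigh_dish and pan above 0.015 m or angle between weigh_dish's own z axis and vertical above 0.3 rad).
It fails at once if the dish of stones, the tweezers or the loupe is moved more than 20 mm (distance of any of dish_stones, tweezers_fine, loupe from where it was at the start of the episode above 0.02 m).
It also fails if it takes over 53 s, if anything falls off the work surface, if the arm or the gripper's body presses on something with over 40 N, if the wrist force passes 120 N, or if a joint passes its speed limit or range.

## Working session

There is one attempt and no reset: what is moved stays moved. The work goes in short steps, Python scripts to look and compute and a tool call to move; the robot and the scene stay as the last step left them, time stands still between calls to the robot, and variables do not carry over. Pictures are saved under pics/ and viewed, about 8 in all and at most 12, crops included, and the job is handed in when it is done.

Besides the shell and the picture viewer there is one more tool, called after "Call:" as name([rows], argument=value, ...), one row to a line, values as JSON. jog_arm: Moves the arm, as the interface text tells. Its arguments: {"type":"object","properties":{"plan":{"type":"array"},"newtons":{"type":"number"}},"required":["plan"]}

```bash
mkdir -p pics
cat > h.py <<'E'
import numpy as np, cv2, pickle
from scipy.spatial.transform import Rotation as R
from station import arm
def snap(n,f):
    d=arm.get_image(n); cv2.imwrite(f'pics/{f}.png',d['image'][:,:,::-1]); pickle.dump(d,open(f'pics/{f}.pkl','wb')); return d
def load(f): return pickle.load(open(f'pics/{f}.pkl','rb'))
def cloud(d):
    h,w=d['range_z'].shape; f=h/2/np.tan(np.radians(d['fov_y'])/2)
    v,u=np.mgrid[:h,:w]; z=d['range_z']
    P=np.stack([(u-d['cx'])/f*z,(v-d['cy'])/f*z,z],-1)
    M=R.from_rotvec(np.ravel(d['rvec'])).as_matrix()
    return (P-np.ravel(d['tvec']))@M
def proj(d,p):
    h=d['range_z'].shape[0]; f=h/2/np.tan(np.radians(d['fov_y'])/2)
    M=R.from_rotvec(np.ravel(d['rvec'])).as_matrix(); q=np.atleast_2d(p)@M.T+np.ravel(d['tvec'])
    return q[:,:2]/q[:,2:]*f+[d['cx'],d['cy']]
E
python3 - <<'E'
from h import *
a=snap('scene','s0');b=snap('top','t0')
print(arm.read_state(), arm.tcp_to_grasp)
for d in(a,b): print(d['fov_y'],d['cx'],d['cy'],d['rvec'],d['tvec'])
E
```

```text
{'t': 0.1, 'qpos': array([ 1.09055601e+00,  2.77080616e-01, -2.77330247e-02,  1.26799472e+00,
        2.01830986e-05,  1.46740407e+00]), 'qd': array([ 0.00025469, -0.00224013,  0.00326472, -0.00134894, -0.00127713,
        0.00205648]), 'effort': array([ 5.50073801e-04, -4.46707892e+01,  2.96129572e+01,  8.47259187e-03,
       -9.18533533e-05,  3.75173002e-06]), 'ee_pos': array([0.22973924, 0.58065132, 0.30286171]), 'eef_rot': array([-5.88342737e-01, -3.08539949e+00,  3.01718046e-03]), 'wrist_force': array([ 0.10558622,  0.1607185 , -0.15398951]), 'ft_torque': array([ 0.03498752,  0.00872949, -0.00746567]), 'gripper_width': 1.0009160572910556} 0.0539
47.93521032751821 277.6566423901354 208.35299481465782 [ 2.15816873 -1.12596606  0.46347768] [-0.14951054  0.52052609  0.58622268]
45.38009073384412 281.8445030084113 204.8931594834094 [ 2.19375034 -2.16140653  0.09805192] [0.21451225 0.5779645  1.08111862]
```

View pics/s0.png

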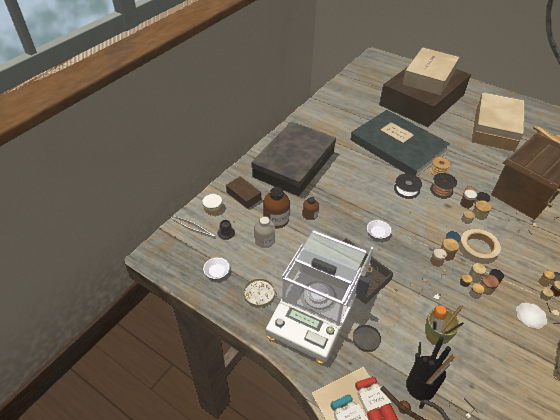

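View pics/t0.png

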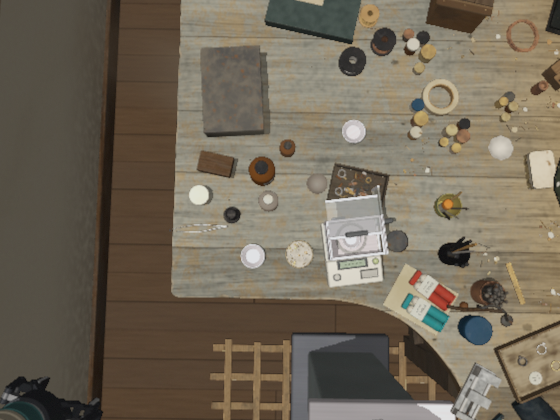

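Scene: the balance is at about (355,245) in the top view, with its front toward the robot. The cover grip is near (356,234), the tare bar near (370,273) and the power key near (337,277).

Run:
```python
from h import *
d=load('t0');C=cloud(d)
for p in [(353,264),(370,273),(337,277),(356,234),(353,256),(390,222),(332,282),(379,281),(355,290),(300,254),(397,241)]: print(p,C[p[1],p[0]].round(4))
m=(C[...,2]>.03)&(C[...,2]<.05);m[:250]=0;m[:,:318]=0;m[292:]=0;m[:,390:]=0
pts=C[m][:,:2].astype(np.float32);r=cv2.minAreaRect(pts*1000);print(len(pts),r,cv2.boxPoints(r))
s=load('s0');S=cloud(s)
for p in [(321,267),(305,318),(280,323),(328,331),(320,338)]: print(p,S[p[1],p[0]].round(4))
i=cv2.imread('pics/t0.png')[170:300,300:420];i=cv2.resize(i,None,fx=4.5,fy=4.5,interpolation=cv2.INTER_CUBIC)
j=cv2.imread('pics/s0.png')[220:365,255:400];j=cv2.resize(j,(585,585),interpolation=cv2.INTER_CUBIC)
cv2.imwrite('pics/c0.png',cv2.resize(np.hstack([i,j]),(800,416)) if 0 else np.hstack([cv2.resize(i,(380,412)),cv2.resize(j,(412,412))]))
```

```text
(353, 264) [0.4482 0.0687 0.0437]
(370, 273) [0.4295 0.0318 0.0412]
(337, 277) [0.4201 0.103  0.0445]
(356, 234) [0.5096 0.0761 0.1353]
(353, 256) [0.4661 0.0789 0.1142]
(390, 222) [0.5356 0.0037 0.1112]
(332, 282) [0.4087 0.1125 0.0341]
(379, 281) [ 0.4101  0.0041 -0.0018]
(355, 290) [0.3899 0.0583 0.0031]
(300, 254) [0.4675 0.181  0.0033]
(397, 241) [ 0.4996 -0.0362 -0.0007]
1693 ((444.027587890625, 67.26602172851562), (79.02168273925781, 120.43055725097656), 5.935610294342041) [[398.50168   123.072624 ]
 [410.95547     3.2877278]
 [489.5535     11.459419 ]
 [477.0997    131.24431  ]]
(321, 267) [0.5054 0.0785 0.1269]
(305, 318) [0.4493 0.0703 0.0444]
(280, 323) [0.4177 0.1023 0.0402]
(328, 331) [0.4516 0.0243 0.0426]
(320, 338) [0.4322 0.0288 0.0425]
```

View pics/c0.png

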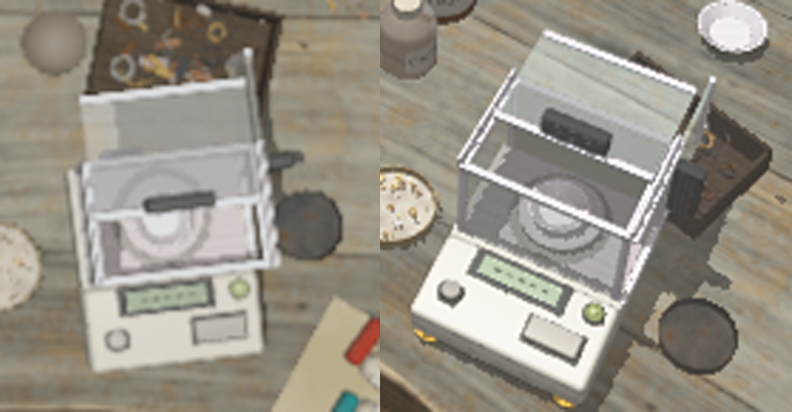

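The balance yaw is +5.9° and its origin is about (0.474, 0.0705). Both key positions agree with this to within 4 mm. The joint values come out at about 0.040 for the cover and 0.055 for the door.

```bash
cat >> h.py <<'E'
YAW=np.radians(5.94); O=np.array([.4743,.0705,0]); RB=R.from_euler('z',YAW)
RT=R.from_matrix(RB.as_matrix()@np.diag([-1.,1,-1]))  # tool x=-bal x, y=bal y, z down
def goto(*targets):
    "targets: balance-frame fingertip (x,y,z)"
    s=arm.read_state(); T=R.from_rotvec(s['eef_rot']); p=s['ee_pos']
    tip=p+T.apply([0,0,.073])
    print('t',s['t'],'tip bal',(RB.inv().apply(tip-O)).round(4),'F',s['wrist_force'].round(2),'w',round(s['gripper_width'],3))
    for b in targets:
        tcp=O+RB.apply(b)-RT.apply([0,0,.073])
        print(b,'shift',T.inv().apply(tcp-p).round(4),'rot',(T.inv()*RT).as_rotvec().round(4),'tcp',tcp.round(3))
E
python3 -c "
from h import *
goto((.068,0,.22))"
```

```text
t 0.1 tip bal [-0.1905  0.5326  0.2299] F [ 0.11  0.16 -0.15] w 1.001
(0.068, 0, 0.22) shift [-0.4754 -0.3529  0.0105] rot [-0.0019 -0.0007 -0.4805] tcp [0.542 0.078 0.293]
```

Call:
jog_arm([
  [[-0.03, -0.025, 0, 0, 0, -0.1, -1], [-0.06, -0.045, 0, 0, 0, -0.2, -1], [-0.09, -0.067, 0, 0, 0, -0.3, -1], [-0.12, -0.09, 0, 0, 0, -0.4, -1], [-0.15, -0.111, 0, 0, 0, -0.48, -1], [-0.18, -0.134, 0, 0, 0, -0.48, -1], [-0.21, -0.156, 0, 0, 0, -0.48, -1], [-0.24, -0.178, 0, 0, 0, -0.48, -1]],
])

```text
t: 0.77
ee_pos: [0.3876, 0.325, 0.3028]
eef_rot: [0.162, -3.136, 0.003]
wrist_force: [0.6, 1.5, -0.7]
gripper_width: 0.001
```

```bash
python3 -c "
from h import *
goto((.068,0,.22))"
```

```text
t 0.7667 tip bal [-0.06    0.262   0.2298] F [ 0.63  1.47 -0.67] w 0.001
(0.068, 0, 0.22) shift [-0.1279 -0.2621  0.0101] rot [-0.002  -0.0017 -0.0001] tcp [0.542 0.078 0.293]
```

Call:
jog_arm([
  [[-0.017, -0.035, 0, 0, 0, 0, -1], [-0.034, -0.07, 0, 0, 0, 0, -1], [-0.051, -0.105, 0, 0, 0, 0, -1], [-0.068, -0.14, 0, 0, 0, 0, -1], [-0.085, -0.175, 0, 0, 0, 0, -1], [-0.102, -0.21, 0, 0, 0, 0, -1], [-0.128, -0.262, 0, 0, 0, 0, -1], [-0.128, -0.262, 0, 0, 0, 0, -1]],
])

```text
t: 1.43
ee_pos: [0.5442, 0.0737, 0.3027]
eef_rot: [0.157, -3.137, 0.006]
wrist_force: [-0.1, -0.9, 0.1]
gripper_width: -0.003
```

```bash
python3 -c "
from h import *
goto((.062,0,.123))
d=snap('wrist','w1');C=cloud(d)
print(proj(d,O+RB.apply([[.04,0,.135],[.05,-.07,.112],[-.049,-.03,.044],[-.049,.04,.044],[.062,0,.22]])).round(0))
for z0,z1 in((.127,.145),):
  q=RB.inv().apply((C-O).reshape(-1,3)); m=(q[:,2]>z0)&(q[:,2]<z1)&(abs(q[:,1])<.03)&(q[:,0]>-.01)&(q[:,0]<.06); print(m.sum(),np.percentile(q[m],[2,50,98],axis=0).round(4) if m.any() else '')
"
```

```text
t 1.4333 tip bal [ 0.0698 -0.0043  0.2297] F [-0.08 -0.86  0.08] w -0.003
(0.062, 0, 0.123) shift [0.0078 0.0044 0.1067] rot [-0.0039 -0.0007 -0.004 ] tcp [0.536 0.077 0.196]
[[290. 171.]
 [201. 179.]
 [255.  58.]
 [332.  57.]
 [292. 243.]]
930 [[ 0.0326 -0.0197  0.1289]
 [ 0.0374  0.001   0.1347]
 [ 0.0433  0.0217  0.1362]]
```

View pics/w1.png

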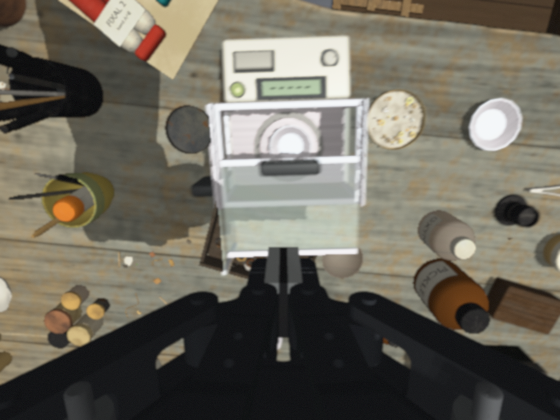

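Wrist view: the cover grip is at (290,168), the door grip at (203,187), and the closed fingertips at about (285,250). Tare bar and power key match their predicted pixels. Next I check the finger geometry in depth.

```bash
python3 -c "
from h import *
d=load('w1');C=cloud(d);s=arm.read_state();q=R.from_rotvec(s['eef_rot']).inv().apply((C-s['ee_pos']).reshape(-1,3)).reshape(C.shape)
for v in (247,249,251,254,258,265,280,300): print(v,[tuple((q[v,u]*1000).round(0)) for u in (268,275,280,286,292,298,303)])
"
```

```text
247 [(np.float64(12.0), np.float64(-6.0), np.float64(68.0)), (np.float64(13.0), np.float64(-3.0), np.float64(67.0)), (np.float64(13.0), np.float64(-1.0), np.float64(67.0)), (np.float64(13.0), np.float64(2.0), np.float64(67.0)), (np.float64(12.0), np.float64(5.0), np.float64(68.0)), (np.float64(-35.0), np.float64(13.0), np.float64(184.0)), (np.float64(-34.0), np.float64(17.0), np.float64(183.0))]
249 [(np.float64(13.0), np.float64(-6.0), np.float64(65.0)), (np.float64(13.0), np.float64(-3.0), np.float64(65.0)), (np.float64(13.0), np.float64(-1.0), np.float64(65.0)), (np.float64(12.0), np.float64(2.0), np.float64(66.0)), (np.float64(13.0), np.float64(5.0), np.float64(64.0)), (np.float64(-37.0), np.float64(13.0), np.float64(185.0)), (np.float64(-37.0), np.float64(17.0), np.float64(185.0))]
251 [(np.float64(13.0), np.float64(-6.0), np.float64(62.0)), (np.float64(13.0), np.float64(-3.0), np.float64(62.0)), (np.float64(12.0), np.float64(-1.0), np.float64(63.0)), (np.float64(12.0), np.float64(2.0), np.float64(64.0)), (np.float64(12.0), np.float64(5.0), np.float64(64.0)), (np.float64(-37.0),
[... 1359 characters left out ...]
.float64(-2.0), np.float64(37.0)), (np.float64(13.0), np.float64(-0.0), np.float64(36.0)), (np.float64(13.0), np.float64(2.0), np.float64(36.0)), (np.float64(13.0), np.float64(4.0), np.float64(36.0)), (np.float64(13.0), np.float64(6.0), np.float64(35.0)), (np.float64(9.0), np.float64(8.0), np.float64(44.0))]
300 [(np.float64(13.0), np.float64(-4.0), np.float64(22.0)), (np.float64(12.0), np.float64(-2.0), np.float64(24.0)), (np.float64(6.0), np.float64(-0.0), np.float64(35.0)), (np.float64(6.0), np.float64(2.0), np.float64(34.0)), (np.float64(14.0), np.float64(3.0), np.float64(21.0)), (np.float64(14.0), np.float64(5.0), np.float64(21.0)), (np.float64(14.0), np.float64(7.0), np.float64(21.0))]
```

Call:
jog_arm([
  [[0.006, 0.004, 0.02, 0, 0, 0, -1], [0.006, 0.004, 0.04, 0, 0, 0, -1], [0.006, 0.004, 0.06, 0, 0, 0, -1], [0.006, 0.004, 0.075, 0, 0, 0, -1], [0.006, 0.004, 0.08, 0, 0, 0, -1], [0.006, 0.004, 0.08, 0, 0, 0, -1], [0.006, 0.004, 0.08, 0, 0, 0, -1], [0.006, 0.004, 0.08, 0, 0, 0, -1]],
])

```text
t: 2.15
ee_pos: [0.5393, 0.0762, 0.2238]
eef_rot: [-0.155, 3.136, -0.007]
wrist_force: [0.6, -0.3, 0.3]
gripper_width: -0.001
```

```bash
python3 -c "
from h import *
goto((.064,0,.125),(.012,0,.125))
snap('scene','s2')
i=cv2.imread('pics/s2.png')[160:360,200:420];cv2.imwrite('pics/s2c.png',cv2.resize(i,None,fx=2.7,fy=2.7,interpolation=cv2.INTER_CUBIC))
"
```

```text
t 2.15 tip bal [ 0.0654 -0.0014  0.1508] F [ 0.63 -0.32  0.34] w -0.001
(0.064, 0, 0.125) shift [0.0013 0.0012 0.0258] rot [-0.0047  0.0017 -0.0052] tcp [0.538 0.077 0.198]
(0.012, 0, 0.125) shift [0.0533 0.0009 0.0257] rot [-0.0047  0.0017 -0.0052] tcp [0.486 0.072 0.198]
```

View pics/s2c.png

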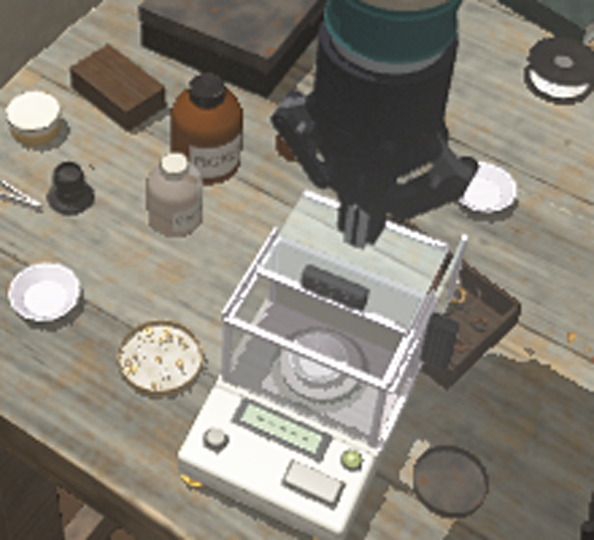

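Scene view: the tip is above the glass behind the cover grip, which is at (335,288) in the crop. The gripper's knuckles spread wide, so I need their clearance before working at the door.

```bash
python3 -c "
from h import *
d=load('w1');C=cloud(d);s=arm.read_state()
T=R.from_rotvec([.157,-3.137,.006]);q=T.inv().apply((C-[.5442,.0737,.3027]).reshape(-1,3))
for lo,hi in((8,12),(12,16),(16,20),(20,30),(30,40),(40,50),(50,60),(60,80),(80,120)):
  for sg in (1,-1):
    m=(q[:,1]*sg*1000>lo)&(q[:,1]*sg*1000<hi)&(q[:,2]<.09)&(q[:,2]>-.2)&(abs(q[:,0])<.06)
    if m.sum()>5: print(lo,hi,sg,m.sum(),'zmax',np.percentile(q[m,2],98).round(3),'x',np.percentile(q[m,0],[2,98]).round(3))
"
```

```text
8 12 1 2719 zmax 0.059 x [0.008 0.021]
8 12 -1 2716 zmax 0.059 x [0.008 0.021]
12 16 1 2384 zmax 0.048 x [0.008 0.021]
12 16 -1 2465 zmax 0.052 x [0.008 0.021]
16 20 1 1094 zmax 0.029 x [0.007 0.021]
16 20 -1 1135 zmax 0.029 x [0.008 0.021]
20 30 1 3323 zmax 0.025 x [-0.007  0.014]
20 30 -1 3284 zmax 0.026 x [-0.007  0.014]
30 40 1 5653 zmax 0.02 x [-0.007  0.013]
30 40 -1 5583 zmax 0.02 x [-0.007  0.013]
40 50 1 5087 zmax 0.008 x [0.004 0.014]
40 50 -1 5165 zmax 0.008 x [0.002 0.014]
50 60 1 1811 zmax -0.002 x [0.012 0.015]
50 60 -1 2113 zmax -0.002 x [0.012 0.015]
```

Call:
jog_arm([
  [[0.001, 0.001, 0.01, 0, 0, 0, -1], [0.001, 0.001, 0.02, 0, 0, 0, -1], [0.001, 0.001, 0.025, 0, 0, 0, -1], [0.001, 0.001, 0.026, 0, 0, 0, -1], [0.001, 0.001, 0.026, 0, 0, 0, -1], [0.001, 0.001, 0.026, 0, 0, 0, -1], [0.001, 0.001, 0.026, 0, 0, 0, -1], [0.001, 0.001, 0.026, 0, 0, 0, -1]],
])

```text
t: 2.87
ee_pos: [0.5387, 0.0769, 0.1983]
eef_rot: [-0.154, 3.135, -0.007]
wrist_force: [-0.7, 0.6, -0.4]
gripper_width: 0.002
```

```bash
python3 -c "
from h import *
goto((.012,0,.125))
"
```

```text
t 2.8667 tip bal [ 0.065  -0.0006  0.1253] F [-0.7   0.56 -0.37] w 0.002
(0.012, 0, 0.125) shift [ 0.0528 -0.      0.0002] rot [-0.0048  0.0029 -0.0053] tcp [0.486 0.072 0.198]
```

Call:
jog_arm([
  [[0.006, 0, 0, 0, 0, 0, -1], [0.012, 0, 0, 0, 0, 0, -1], [0.018, 0, 0, 0, 0, 0, -1], [0.024, 0, 0, 0, 0, 0, -1], [0.03, 0, 0, 0, 0, 0, -1], [0.036, 0, 0, 0, 0, 0, -1], [0.041, 0, 0, 0, 0, 0, -1], [0.044, 0, 0, 0, 0, 0, -1]],
])

```text
t: 3.53
ee_pos: [0.494, 0.0726, 0.1982]
eef_rot: [-0.154, 3.135, -0.007]
wrist_force: [0.4, 0.4, 0.4]
gripper_width: -0.003
```

Call:
jog_arm([
  [[0.001, 0, 0, 0, 0, 0, -1], [0.002, 0, 0, 0, 0, 0, -1], [0.003, 0, 0, 0, 0, 0, -1], [0.004, 0, 0, 0, 0, 0, -1], [0.005, 0, 0, 0, 0, 0, -1], [0.005, 0, 0, 0, 0, 0, -1], [0.005, 0, 0, 0, 0, 0, -1], [0.005, 0, 0, 0, 0, 0, -1]],
])

```text
t: 4.2
ee_pos: [0.4889, 0.0722, 0.198]
eef_rot: [-0.155, 3.135, -0.007]
wrist_force: [0.4, 0.1, -0.4]
gripper_width: 0.003
```

```bash
cat > cov.py <<'E'
from h import *
import sys
goto((.012,0,.125))
for n in('scene','top'):
  d=snap(n,n+sys.argv[1]);C=cloud(d);q=RB.inv().apply((C-O).reshape(-1,3)); g=d['image'].reshape(-1,3).max(1)<90
  for nm,m in(('cover',(q[:,2]>.124)&(q[:,2]<.14)&(abs(q[:,1])<.024)&(q[:,0]>-.02)&(q[:,0]<.06)&g),('door',(q[:,2]>.07)&(q[:,2]<.115)&(abs(q[:,1]+.07)<.014)&(q[:,0]>-.02)&(q[:,0]<.075)&g)):
    print(n,nm,m.sum(),np.percentile(q[m],[5,50,95],axis=0).round(4).tolist() if m.sum()>3 else '')
E
python3 cov.py 3
```

```text
t 4.2 tip bal [ 0.0149 -0.0002  0.125 ] F [ 0.44  0.12 -0.37] w 0.003
(0.012, 0, 0.125) shift [ 0.0027 -0.0002  0.    ] rot [-0.0046  0.0022 -0.0052] tcp [0.486 0.072 0.198]
scene cover 148 [[-0.0096, -0.0193, 0.1252], [-0.0071, -0.0074, 0.1314], [0.0063, 0.0169, 0.1378]]
scene door 200 [[0.0515, -0.0765, 0.0735], [0.0532, -0.0677, 0.0963], [0.06, -0.0589, 0.1104]]
top cover 7 [[-0.0064, 0.0166, 0.1315], [-0.0041, 0.0196, 0.1328], [-0.0021, 0.0213, 0.1351]]
top door 0
```

Call:
jog_arm([
  [[0.0005, 0, 0, 0, 0, 0, -1], [0.001, 0, 0, 0, 0, 0, -1], [0.0015, 0, 0, 0, 0, 0, -1], [0.002, 0, 0, 0, 0, 0, -1], [0.002, 0, 0, 0, 0, 0, -1], [0.002, 0, 0, 0, 0, 0, -1], [0.002, 0, 0, 0, 0, 0, -1], [0.002, 0, 0, 0, 0, 0, -1]],
])

```text
t: 4.97
ee_pos: [0.4876, 0.072, 0.1982]
eef_rot: [-0.154, 3.134, -0.007]
wrist_force: [3.5, 1.0, -1.6]
gripper_width: 0.004
```

Call:
jog_arm([
  [[-0.005, 0, 0, 0, 0, 0, -1], [-0.012, 0, 0, 0, 0, 0, -1], [-0.012, 0, -0.025, 0, 0, 0, -1], [-0.014, 0, -0.055, 0, 0, 0, -1], [-0.03, -0.02, -0.065, 0, 0, 0, -1], [-0.055, -0.045, -0.065, 0, 0, 0, -1], [-0.071, -0.07, -0.065, 0, 0, 0, -1], [-0.071, -0.078, -0.065, 0, 0, 0, -1]],
])

```text
t: 5.63
ee_pos: [0.5691, -0.0009, 0.2644]
eef_rot: [-0.151, 3.131, -0.01]
wrist_force: [0.4, -0.8, -0.6]
gripper_width: 0.002
```

```bash
python3 cov.py 4; python3 -c "
from h import *
goto((.084,-.077,.085))
d=snap('wrist','w4');C=cloud(d);q=RB.inv().apply((C-O).reshape(-1,3)); g=d['image'].reshape(-1,3).max(1)<90
for nm,m in(('cover',(q[:,2]>.124)&(q[:,2]<.14)&(abs(q[:,1])<.03)&(q[:,0]>-.02)&(q[:,0]<.06)&g),('door',(q[:,2]>.06)&(q[:,2]<.12)&(abs(q[:,1]+.07)<.02)&(q[:,0]>-.02)&(q[:,0]<.075)&g)):
    print(nm,m.sum(),np.percentile(q[m],[2,50,98],axis=0).round(4).tolist() if m.sum()>3 else '')
"
```

```text
t 5.6333 tip bal [ 0.0874 -0.0813  0.1914] F [ 0.39 -0.77 -0.57] w 0.002
(0.012, 0, 0.125) shift [0.0759 0.0807 0.0654] rot [-0.0064  0.0062 -0.0071] tcp [0.486 0.072 0.198]
scene cover 78 [[-0.0104, -0.0201, 0.1249], [-0.0094, -0.0039, 0.1291], [-0.0026, 0.0173, 0.1328]]
scene door 167 [[0.0513, -0.0766, 0.0712], [0.0529, -0.0679, 0.0908], [0.0571, -0.0591, 0.1092]]
top cover 7 [[-0.0041, -0.0007, 0.1311], [-0.0021, 0.0196, 0.1339], [-0.0003, 0.0213, 0.1354]]
top door 22 [[0.0537, -0.0779, 0.0829], [0.0605, -0.0714, 0.1094], [0.0628, -0.0651, 0.1124]]
t 5.7333 tip bal [ 0.0838 -0.0795  0.1903] F [0.4  0.36 0.36] w 0.001
(0.084, -0.077, 0.085) shift [-1.000e-04  2.600e-03  1.053e-01] rot [-0.0041  0.0014 -0.0076] tcp [0.566 0.003 0.158]
cover 394 [[-0.0077, -0.0221, 0.1262], [-0.0002, -0.0086, 0.1342], [0.0018, 0.0191, 0.1357]]
door 416 [[0.0536, -0.0778, 0.0702], [0.0543, -0.0693, 0.1048], [0.0634, -0.0589, 0.1129]]
```

View pics/w4.png

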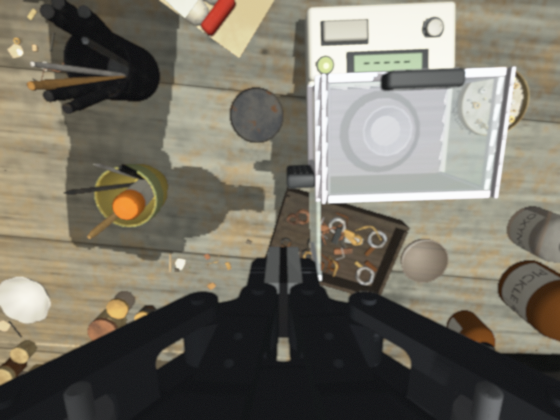

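Wrist view: the cover is shut, with its grip at the shield's front edge (425,78). The door grip is at (300,178) with its back face at about x 63 mm. The fingers are behind it and clear of the glass (318,230).

Call:
jog_arm([
  [[0, 0.001, 0.015, 0, 0, 0, -1], [0, 0.001, 0.03, 0, 0, 0, -1], [0, 0.001, 0.045, 0, 0, 0, -1], [0, 0.001, 0.06, 0, 0, 0, -1], [0, 0.001, 0.075, 0, 0, 0, -1], [0, 0.001, 0.09, 0, 0, 0, -1], [0, 0.001, 0.102, 0, 0, 0, -1], [0, 0.001, 0.104, 0, 0, 0, -1]],
])

```text
t: 6.45
ee_pos: [0.562, 0.0033, 0.1564]
eef_rot: [0.154, -3.133, 0.003]
wrist_force: [-0.5, 0.8, -0.4]
gripper_width: -0.001
```

Call:
jog_arm([
  [[0.003, 0, 0, 0, 0, 0, -1], [0.006, 0, 0, 0, 0, 0, -1], [0.011, 0, 0, 0, 0, 0, -1], [0.016, 0, 0, 0, 0, 0, -1], [0.021, 0, 0, 0, 0, 0, -1], [0.026, 0, 0, 0, 0, 0, -1], [0.031, 0, 0, 0, 0, 0, -1], [0.036, 0, 0, 0, 0, 0, -1]],
])

```text
t: 7.12
ee_pos: [0.526, -0.0005, 0.157]
eef_rot: [0.154, -3.134, 0.004]
wrist_force: [0.2, 0.9, 0.7]
gripper_width: -0.003
```

```bash
python3 cov.py 5|grep -v top; python3 -c "
from h import *
goto((.015,-.079,.085))"
```

```text
t 7.1167 tip bal [ 0.0437 -0.0762  0.084 ] F [0.16 0.89 0.69] w -0.003
(0.012, 0, 0.125) shift [ 0.0326  0.0757 -0.041 ] rot [-0.0023 -0.0043 -0.0056] tcp [0.486 0.072 0.198]
scene cover 78 [[-0.0108, -0.0205, 0.1243], [-0.0092, -0.0024, 0.1279], [-0.0028, 0.0186, 0.1318]]
scene door 207 [[0.0193, -0.0819, 0.0735], [0.0209, -0.0694, 0.097], [0.0349, -0.0603, 0.1112]]
t 7.2167 tip bal [ 0.0426 -0.0758  0.0835] F [-0.12  0.31  0.15] w 0.002
(0.015, -0.079, 0.085) shift [ 0.0281 -0.0035 -0.0013] rot [-0.0016 -0.0064 -0.0056] tcp [ 0.497 -0.007  0.158]
```

Call:
jog_arm([
  [[0.004, -0.001, 0, 0, 0, 0, -1], [0.008, -0.002, 0, 0, 0, 0, -1], [0.012, -0.003, 0, 0, 0, 0, -1], [0.016, -0.003, 0, 0, 0, 0, -1], [0.02, -0.003, 0, 0, 0, 0, -1], [0.022, -0.003, 0, 0, 0, 0, -1], [0.024, -0.003, 0, 0, 0, 0, -1], [0.025, -0.003, 0, 0, 0, 0, -1]],
])

```text
t: 7.88
ee_pos: [0.5001, -0.0058, 0.1567]
eef_rot: [0.154, -3.132, 0.003]
wrist_force: [-0.1, -0.3, 0.1]
gripper_width: -0.003
```

Call:
jog_arm([
  [[0.0005, 0, 0, 0, 0, 0, -1], [0.001, 0, 0, 0, 0, 0, -1], [0.0015, 0, 0, 0, 0, 0, -1], [0.002, 0, 0, 0, 0, 0, -1], [0.0025, 0, 0, 0, 0, 0, -1], [0.003, 0, 0, 0, 0, 0, -1], [0.003, 0, 0, 0, 0, 0, -1], [0.003, 0, 0, 0, 0, 0, -1]],
])

```text
t: 8.55
ee_pos: [0.4982, -0.006, 0.1569]
eef_rot: [0.154, -3.134, 0.003]
wrist_force: [5.4, 1.4, -4.5]
gripper_width: -0.002
```

```bash
python3 cov.py 6|grep -v top; python3 -c "
from h import *
goto((.0135,-.079,.085))"
```

```text
t 8.55 tip bal [ 0.0155 -0.0787  0.0839] F [ 5.43  1.38 -4.49] w -0.002
(0.012, 0, 0.125) shift [ 0.0044  0.0785 -0.0412] rot [-0.0017 -0.0041 -0.0056] tcp [0.486 0.072 0.198]
scene cover 70 [[-0.0111, -0.02, 0.1244], [-0.0096, -0.0034, 0.128], [-0.0062, 0.018, 0.1327]]
scene door 192 [[-0.009, -0.0786, 0.0732], [-0.0072, -0.07, 0.0947], [0.0061, -0.0608, 0.1104]]
t 8.65 tip bal [ 0.0155 -0.0787  0.0839] F [ 5.48  0.88 -3.68] w -0.0
(0.0135, -0.079, 0.085) shift [ 0.0023 -0.0004 -0.0011] rot [-0.0016 -0.0042 -0.0056] tcp [ 0.496 -0.007  0.158]
```

Call:
jog_arm([
  [[-0.006, 0, 0, 0, 0, 0, -1], [-0.012, -0.002, 0, 0, 0, 0, -1], [-0.012, -0.002, -0.03, 0, 0, 0, -1], [-0.012, -0.002, -0.06, 0, 0, 0, -1], [-0.012, -0.002, -0.09, 0, 0, 0, -1], [-0.012, -0.002, -0.12, 0, 0, 0, -1], [-0.012, -0.002, -0.12, 0, 0, 0, -1], [-0.012, -0.002, -0.12, 0, 0, 0, -1]],
])

```text
t: 9.32
ee_pos: [0.512, -0.0069, 0.2791]
eef_rot: [0.154, -3.137, 0.005]
wrist_force: [0.9, 0.4, -0.2]
gripper_width: -0.0
```

```bash
python3 cov.py 7; python3 -c "
from h import *
goto((-.049,-.03,.1))
i=cv2.imread('pics/scene7.png')[200:380,240:400];j=cv2.imread('pics/top7.png')[200:300,310:410]
cv2.imwrite('pics/c7.png',np.hstack([cv2.resize(i,(400,450),interpolation=cv2.INTER_CUBIC),cv2.resize(j,(400,450),interpolation=cv2.INTER_CUBIC)]))
d=load('top7');C=cloud(d)
m=(C[...,2]>.03)&(C[...,2]<.05);m[:250]=0;m[:,:318]=0;m[292:]=0;m[:,390:]=0
print(cv2.minAreaRect(C[m][:,:2].astype(np.float32)*1000))
"
```

```text
t 9.3167 tip bal [ 0.0294 -0.0811  0.2061] F [ 0.91  0.39 -0.21] w -0.0
(0.012, 0, 0.125) shift [0.0179 0.081  0.0808] rot [-0.0029 -0.0008 -0.0056] tcp [0.486 0.072 0.198]
scene cover 75 [[-0.0106, -0.0204, 0.1246], [-0.0095, -0.001, 0.1285], [-0.0019, 0.018, 0.1324]]
scene door 165 [[-0.0087, -0.0784, 0.0731], [-0.0073, -0.07, 0.0912], [-0.0012, -0.0607, 0.1087]]
top cover 10 [[-0.0052, -0.0154, 0.13], [-0.0017, 0.0191, 0.1344], [-0.0006, 0.0214, 0.1359]]
top door 21 [[-0.0061, -0.0782, 0.1024], [0.0016, -0.0696, 0.1103], [0.0038, -0.0647, 0.1128]]
t 9.4167 tip bal [ 0.0271 -0.0805  0.203 ] F [-0.24  0.07 -0.42] w -0.003
(-0.049, -0.03, 0.1) shift [0.0762 0.0501 0.1034] rot [-0.0014 -0.0065 -0.0056] tcp [0.429 0.036 0.173]
((445.4478759765625, 66.8900375366211), (79.45745849609375, 120.20005798339844), 7.466838836669922)
```

View pics/c7.png

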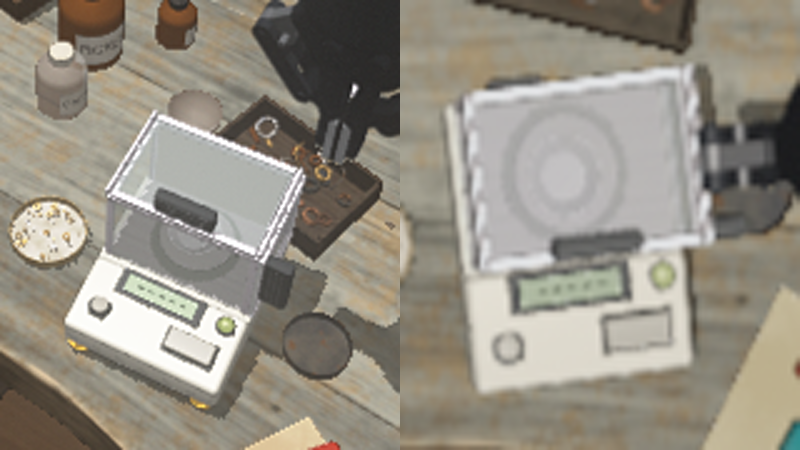

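The cover and door both look shut. I'm moving above the tare bar and comparing the panel against the first image to see whether the balance shifted.

Call:
jog_arm([
  [[0.0, -0.01, -0.02, 0, 0, 0, -1], [0.01, 0, -0.02, 0, 0, 0, -1], [0.025, 0.01, -0.02, 0, 0, 0, -1], [0.04, 0.02, -0.02, 0, 0, 0, -1], [0.055, 0.03, -0.02, 0, 0, 0, -1], [0.07, 0.04, -0.02, 0, 0, 0, -1], [0.08, 0.05, -0.02, 0, 0, 0, -1], [0.08, 0.05, -0.02, 0, 0, 0, -1]],
])

```text
t: 10.08
ee_pos: [0.4222, 0.0369, 0.2947]
eef_rot: [0.156, -3.126, 0.001]
wrist_force: [0.5, 0.2, -0.5]
gripper_width: 0.002
```

Run:
```python
from h import *
g=lambda f:cv2.imread(f'pics/{f}.png',0)
for a,b,(x,y,w,h) in(('s0','scene7',(262,298,80,62)),('t0','top7',(322,258,62,32))):
    W=np.eye(2,3,dtype=np.float32)
    c,W=cv2.findTransformECC(g(a)[y:y+h,x:x+w],g(b)[y:y+h,x:x+w],W,cv2.MOTION_EUCLIDEAN,(3,200,1e-6),None,3)
    ctr=W@[w/2,h/2,1]-[w/2,h/2]; print(a,c,'shift px',ctr,'rot deg',np.degrees(np.arcsin(W[1,0])))
goto((-.049,-.03,.1))
d=snap('wrist','w8');C=cloud(d);q=RB.inv().apply((C-O).reshape(-1,3)); k=d['image'].reshape(-1,3).max(1)<90
for nm,m in(('cover',(q[:,2]>.127)&(q[:,2]<.14)&(abs(q[:,1])<.03)&(abs(q[:,0])<.03)&k),('door',(q[:,2]>.06)&(q[:,2]<.12)&(abs(q[:,1]+.07)<.02)&(abs(q[:,0])<.03)&k)):
    print(nm,m.sum(),np.percentile(q[m],[2,50,98],axis=0).round(4).tolist() if m.sum()>3 else '')
print(proj(d,O+RB.apply([[-.049,-.03,.044],[-.049,.04,.044]])).round(0))
```

```text
s0 0.9608304757711437 shift px [0.03248509 0.02126375] rot deg -0.038060434
t0 0.998559441596269 shift px [0.00477579 0.01715888] rot deg -0.0096490905
t 10.0833 tip bal [-0.0562 -0.028   0.2217] F [ 0.51  0.15 -0.47] w 0.002
(-0.049, -0.03, 0.1) shift [-0.0077 -0.002   0.1216] rot [ 0.0001 -0.0113 -0.0041] tcp [0.429 0.036 0.173]
cover 287 [[-0.0091, -0.0015, 0.1274], [-0.0077, 0.0089, 0.1338], [-0.0001, 0.02, 0.1359]]
door 549 [[-0.0069, -0.0789, 0.0698], [-0.006, -0.0701, 0.0993], [0.0022, -0.0611, 0.1127]]
[[281. 197.]
 [352. 196.]]
```

View pics/w8.png

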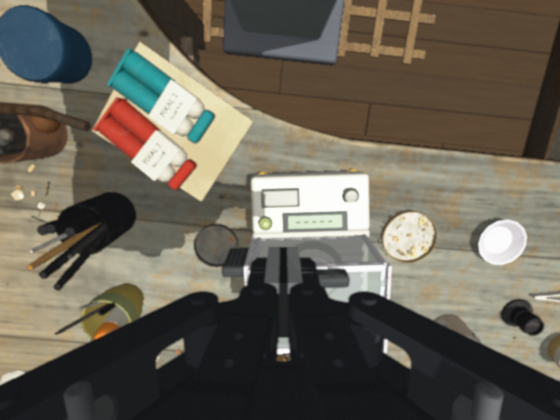

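Wrist view: the tare bar is at (280,199), the power key at (350,196), and both grips are at the shield's front. The balance has not moved: the panel shift is below 0.05 px. The door reads 2 mm behind the cover, so I check whether my yaw estimate is off.

Run:
```python
from h import *
d=load('w8');C=cloud(d);q=RB.inv().apply((C-O).reshape(-1,3)).reshape(C.shape)
m=(q[...,2]>.028)&(q[...,2]<.05)&(q[...,0]>-.09)&(q[...,0]<-.02)&(abs(q[...,1])<.075)
m[:165]=0;m[235:]=0
r=cv2.minAreaRect(C[m][:,:2].astype(np.float32)*1000);print(m.sum(),r)
# yaw of front edge: first panel pixel per column
cols=range(262,362,2);E=np.array([C[np.argmax(m[:,u]),u][:2] for u in cols if m[:,u].any()])
p=np.polyfit(E[:,1],E[:,0],1);print('yaw front',np.degrees(np.arctan(-p[0])))
for nm,(u,v) in dict(tare=(280,199),power=(350,196)).items(): print(nm,C[v,u].round(4),q[v,u].round(4))
cv2.imwrite('pics/w8c.png',cv2.resize(d['image'][165:300,215:405,::-1],None,fx=4,fy=4,interpolation=cv2.INTER_CUBIC))
```

```text
5959 ((429.605712890625, 64.39445495605469), (50.47739791870117, 118.86985778808594), 6.281270980834961)
yaw front 7.5985876058544015
tare [0.4311 0.0346 0.0444] [-0.0467 -0.0312  0.0444]
power [0.4217 0.1032 0.0423] [-0.049   0.038   0.0423]
```

View pics/w8c.png

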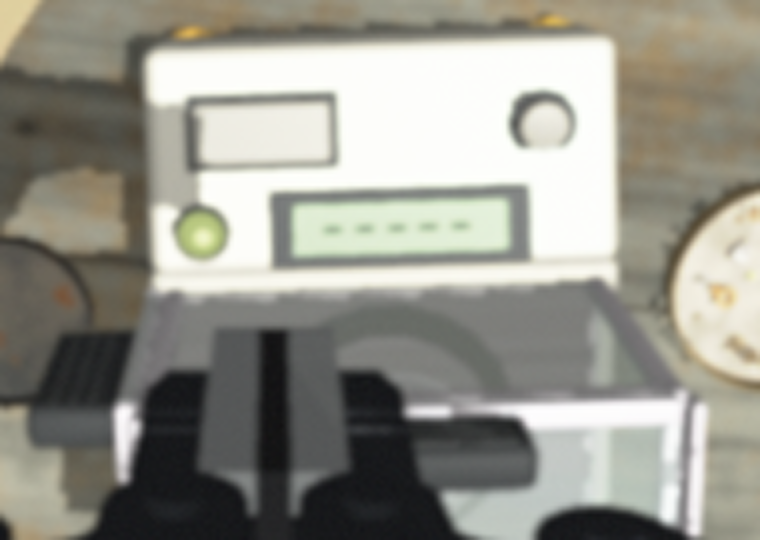

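The tare-to-power line and the front edge both give a yaw of about 7.6–7.8°, which accounts for the 2 mm. The door is therefore at its stop, as the 5.4 N contact also indicated. I'll press with a slight tilt so the gripper body stays clear of the shield.

```bash
cat >> h.py <<'E'
RP=RT*R.from_rotvec([0,-.18,0]); EDGE=np.array([.012,0,.073])
def press(*zs):
    s=arm.read_state(); T=R.from_rotvec(s['eef_rot']); p=s['ee_pos']
    print('t',s['t'],'edge bal',RB.inv().apply(p+T.apply(EDGE)-O).round(4),'F',s['wrist_force'].round(2))
    for z in zs:
        tcp=O+RB.apply([-.0495,-.031,z])-RP.apply(EDGE)
        print(z,'shift',T.inv().apply(tcp-p).round(4),'rot',(T.inv()*RP).as_rotvec().round(4))
E
python3 -c "
from h import *
press(.11,.06)"
```

```text
t 10.1333 edge bal [-0.0663 -0.0288  0.2223] F [ 0.61 -0.73  0.17]
0.11 shift [-0.0039 -0.0021  0.1112] rot [-0.0013 -0.1888 -0.0041]
0.06 shift [-0.0043 -0.002   0.1612] rot [-0.0013 -0.1888 -0.0041]
```

Call:
jog_arm([
  [[0.005, -0.002, 0.01, 0, -0.1, 0, -1], [0.005, -0.002, 0.02, 0, -0.188, 0, -1], [0.0, -0.002, 0.045, 0, -0.188, 0, -1], [-0.004, -0.002, 0.07, 0, -0.188, 0, -1], [-0.004, -0.002, 0.09, 0, -0.188, 0, -1], [-0.004, -0.002, 0.111, 0, -0.188, 0, -1], [-0.004, -0.002, 0.111, 0, -0.188, 0, -1], [-0.004, -0.002, 0.111, 0, -0.188, 0, -1]],
])

```text
t: 10.8
ee_pos: [0.4263, 0.0344, 0.1829]
eef_rot: [-0.147, 2.963, 0.012]
wrist_force: [-0.1, -0.1, 0.5]
gripper_width: -0.0
```

```bash
python3 -c "
from h import *
press(.052,.044,.040)"
```

```text
t 10.8 edge bal [-0.0506 -0.0309  0.1089] F [-0.09 -0.14  0.53]
0.052 shift [ 0.0092 -0.0001  0.0562] rot [-0.0011 -0.0044 -0.0043]
0.044 shift [ 0.0106 -0.0001  0.064 ] rot [-0.0011 -0.0044 -0.0043]
0.04 shift [ 0.0113 -0.0001  0.068 ] rot [-0.0011 -0.0044 -0.0043]
```

Call:
jog_arm([
  [[0.002, 0, 0.012, 0, 0, 0, -1], [0.004, 0, 0.024, 0, 0, 0, -1], [0.006, 0, 0.036, 0, 0, 0, -1], [0.008, 0, 0.048, 0, 0, 0, -1], [0.009, 0, 0.055, 0, 0, 0, -1], [0.009, 0, 0.057, 0, 0, 0, -1], [0.009, 0, 0.057, 0, 0, 0, -1], [0.009, 0, 0.057, 0, 0, 0, -1]],
])

```text
t: 11.47
ee_pos: [0.4284, 0.0345, 0.1261]
eef_rot: [-0.147, 2.961, 0.012]
wrist_force: [-0.3, 0.1, -0.7]
gripper_width: -0.001
```

```bash
python3 -c "
from h import *
press(.044,.040)
snap('scene','s9');cv2.imwrite('pics/s9c.png',cv2.resize(cv2.imread('pics/s9.png')[230:365,250:400],None,fx=4,fy=4,interpolation=cv2.INTER_CUBIC))"
```

```text
t 11.4667 edge bal [-0.0484 -0.0311  0.0522] F [-0.27  0.11 -0.74]
0.044 shift [0.0028 0.0001 0.0078] rot [-0.0014 -0.0027 -0.0043]
0.04 shift [0.0035 0.0001 0.0117] rot [-0.0014 -0.0027 -0.0043]
```

View pics/s9c.png

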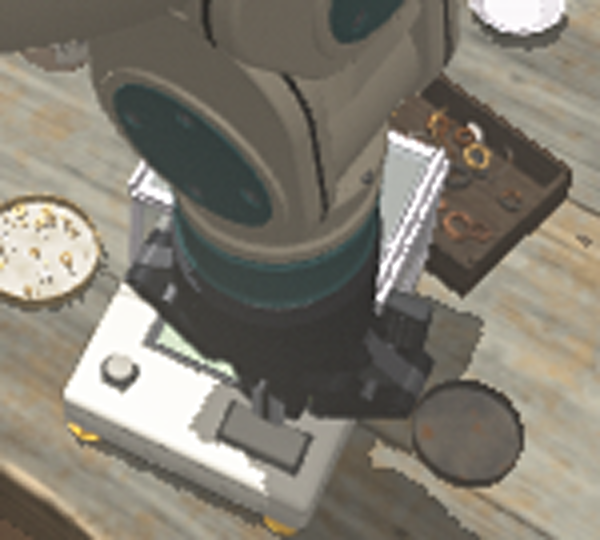

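Scene view: the finger edge is just above the tare bar (265,435 in the crop), slightly toward its rear. The gripper body is clear of the grips. Pressing now.

Call:
jog_arm([
  [[0.004, 0, 0.002, 0, 0, 0, -1], [0.005, 0, 0.005, 0, 0, 0, -1], [0.005, 0, 0.007, 0, 0, 0, -1], [0.005, 0, 0.008, 0, 0, 0, -1], [0.005, 0, 0.009, 0, 0, 0, -1], [0.005, 0, 0.01, 0, 0, 0, -1], [0.005, 0, 0.01, 0, 0, 0, -1], [0.005, 0, 0.01, 0, 0, 0, -1]],
])

```text
t: 12.18
ee_pos: [0.4249, 0.0342, 0.1154]
eef_rot: [-0.147, 2.961, 0.012]
wrist_force: [-2.2, -0.7, 2.5]
gripper_width: 0.001
```

```bash
python3 -c "
from h import *
press(.040)"
```

```text
t 12.1833 edge bal [-0.0518 -0.0311  0.0414] F [-2.2  -0.66  2.46]
0.04 shift [-0.0018  0.0001  0.0017] rot [-0.0015 -0.0033 -0.0043]
```

Call:
jog_arm([
  [[0, 0, 0.001, 0, 0, 0, -1], [0, 0, 0.002, 0, 0, 0, -1], [0.0, 0, 0.003, 0, 0, 0, -1], [0.0, 0, 0.004, 0, 0, 0, -1], [0.0, 0, 0.004, 0, 0, 0, -1], [0, 0, 0.004, 0, 0, 0, -1], [0, 0, 0.004, 0, 0, 0, -1], [0, 0, 0.004, 0, 0, 0, -1]],
])

```text
t: 12.85
ee_pos: [0.4252, 0.0341, 0.1121]
eef_rot: [-0.147, 2.963, 0.011]
wrist_force: [-8.3, -1.8, 15.0]
gripper_width: -0.003
```

```bash
python3 -c "
from h import *
press(.040)"
```

```text
t 12.85 edge bal [-0.0517 -0.0312  0.0381] F [-8.26 -1.8  14.98]
0.04 shift [-0.0021  0.0001 -0.0015] rot [-0.0018 -0.0044 -0.0043]
```

Call:
jog_arm([
  [[-0.002, 0, -0.01, 0, 0, 0, -1], [-0.004, 0, -0.03, 0, 0, 0, -1], [-0.004, 0, -0.06, 0, 0, 0, -1], [-0.004, 0, -0.09, 0, 0, 0, -1], [-0.004, 0, -0.12, 0, 0, 0, -1], [-0.004, 0, -0.15, 0, 0, 0, -1], [-0.004, 0, -0.17, 0, 0, 0, -1], [-0.004, 0, -0.17, 0, 0, 0, -1]],
])

```text
t: 13.52
ee_pos: [0.4025, 0.0315, 0.2855]
eef_rot: [-0.147, 2.952, 0.009]
wrist_force: [1.1, 1.0, 1.2]
gripper_width: 0.001
```

Run:
```python
from h import *
d=snap('wrist','w10');snap('scene','s10');snap('top','t10')
g=lambda f:cv2.imread(f'pics/{f}.png',0)
for a,b,(x,y,w,h) in(('s0','s10',(262,298,80,62)),('t0','t10',(322,258,62,32))):
    W=np.eye(2,3,dtype=np.float32)
    try:
        c,W=cv2.findTransformECC(g(a)[y:y+h,x:x+w],g(b)[y:y+h,x:x+w],W,cv2.MOTION_EUCLIDEAN,(3,200,1e-6),None,3)
        print(a,c,'shift px',W@[w/2,h/2,1]-[w/2,h/2],np.degrees(np.arcsin(W[1,0])))
    except Exception as e: print(a,'ecc fail')
C=cloud(d);q=R.from_euler('z',-7.6,degrees=True).apply((C-O).reshape(-1,3)); k=d['image'].reshape(-1,3).max(1)<90
for nm,m in(('cover',(q[:,2]>.127)&(q[:,2]<.14)&(abs(q[:,1])<.03)&(abs(q[:,0])<.03)&k),('door',(q[:,2]>.06)&(q[:,2]<.12)&(abs(q[:,1]+.07)<.02)&(abs(q[:,0])<.03)&k)):
    print(nm,m.sum(),np.percentile(q[m],[2,50,98],axis=0).round(4).tolist() if m.sum()>3 else '')
p=proj(d,O+[-.02,0,.06])[0].astype(int);print(p)
i=d['image'][max(p[1]-80,0):p[1]+80,max(p[0]-100,0):p[0]+100,::-1]
j=cv2.imread('pics/s10.png')[230:365,250:400]
cv2.imwrite('pics/c10.png',np.hstack([cv2.resize(i,(420,340),interpolation=cv2.INTER_CUBIC),cv2.resize(j,(378,340),interpolation=cv2.INTER_CUBIC)]))
```

```text
s0 0.9425361209930222 shift px [-0.00200867 -0.00601876] -0.07173263
t0 0.9427439245148054 shift px [-0.12513779 -0.07558085] -0.26761657
cover 549 [[-0.0088, -0.0099, 0.1273], [-0.0071, 0.0056, 0.1341], [-0.0012, 0.0201, 0.1359]]
door 690 [[-0.0091, -0.0782, 0.0702], [-0.008, -0.0694, 0.0981], [-0.0015, -0.0605, 0.1127]]
[319 204]
```

View pics/c10.png

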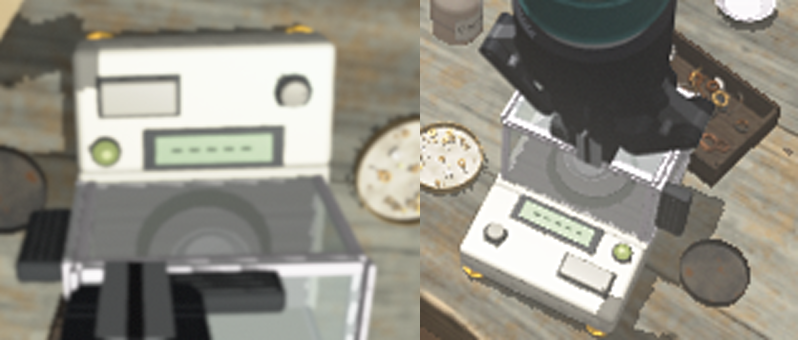

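```bash
python3 -c "
from h import *
print(arm.read_state()['wrist_force'].round(2)); print(arm.hand_in())"
```

```text
[-1.06 -0.64  0.1 ]
the job is handed in; nothing more can be done
None
```

I pushed the top cover and then the side door shut with closed fingertips, pressed the tare bar and released it. I then drew clear and handed the job in at about 13.7 s of the 53 s allowed.

**Cover and door:** Each was pushed until it met its stop, with about 3.5 N on the cover and 5.4 N on the door. With the yaw corrected, the last wrist image puts both grip fronts at about −9 mm in the balance's frame. That is the shut position to within about 1 mm.

**Tare bar:** The force rose from 2.5 N to 15 N over the last 3.3 mm, which fits the bar reaching the bottom. In the last picture it is up again, but the display still shows dashes. The full press is therefore inferred from force and height, not read from the balance.

**Balance and surroundings:**
- The panel shifted by 0.01 px in the scene camera and 0.15 px in the top camera compared with the first images, so the balance did not move.
- The power key is up and was not touched.
- The weighing dish looked in place on the pan, but the last view was partly hidden and I did not measure it.
- The arm never went near the dish of stones, the tweezers or the loupe. I did not measure their final positions.

**Check that disagreed:** My first yaw estimate was 5.9°, and with it the door seemed 2 mm short of shut. The line between the keys and the front edge gave about 7.6°, which removed the difference.

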